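# Roll the rolling sharpener up into its dock

### The job

The rolling knife sharpener lies loose on the bench in front of its wooden dock. With the fingertips behind it, push it slowly up the dock's ramp, over the crest and fully home against the padded back stop, and leave it resting there in the seat. Keep the fingers against it on the ramp so that it never runs free or rolls back down; do not grip it or pick it up, and leave the other things on the bench where they are.

Things in the scene. Friction and masses are not known exactly. Their poses are not given: they have to be found in the camera images.
- roller_center (a point): Centre of the rolling knife sharpener: a lying cylinder 60 mm in diameter, 80 mm long, 0.3 to 0.55 kg; lacquered dark wood barrel, a black band and steel collar near each end, flat abrasive end faces. Its y axis is the cylinder's axis; x and z turn as it rolls. It starts on the bench before the ramp's foot, within 8 mm of the ramp's centre line, its axis within 0.13 rad of the dock's y.
- dock: Beech dock screwed to the bench. Origin at bench level on its centre line, z up, x up the ramp towards the stop. The ramp rises at 8 degrees from x = -90 mm to a crest 15.5 mm high at x = 20 mm; then the seat slopes down at 12 degrees to the stop's black rubber pad, its face at x = 78 mm. The stop is 56 mm high, 22 mm thick with its pad.
- ramp_foot (a point): Middle of the ramp's lower edge, at bench level, axes as the dock's. Side cheeks start here: 90 mm apart inside, 10 mm thick, 12 mm above the ramp (27 mm above the bench from the crest to the stop). Before the foot, 12 mm high mouth pieces flare out over 47 mm to about 117 mm apart and guide the roller in.
- seat (a point): Where the roller's centre lies when fully home, touching the seat slope and the stop: at x = 48 mm, z = 40 mm of the dock's frame, axes as the dock's. Past the crest the roller runs the last 20 mm or so into the seat by itself. It may lie up to 5 mm to either side between the cheeks.
- angle_block: Bystander: dark wooden block with sloping black magnetic faces that holds a knife at its angle, 78 x 56 mm, 48 mm high, loose. Origin at the centre of its underside.
- rubbing_stone: Bystander: small pale grey stone, 78 x 32 mm, 30 mm high, loose. Origin at the centre of its underside.
- paste_tin: Bystander: round metal tin, 66 mm in diameter, 40 mm high, loose. Origin at the centre of its underside.
There are look-alikes about, which are no part of the job. What is shaped like the part that bears roller_center but pink or purple is not meant.

How it is judged:
On the way:
1. the roller is up on the ramp, short of the crest (x of roller_center in the frame of dock between -0.06 and 0.015 m and height (world z) of roller_center above 0.032 m), for 0.1 s.
At the end, for the whole second after the job is handed in: The roller rests in the seat against the back stop: its centre within 4 mm of the seat point along the dock and in height and 8 mm sideways, its axis within 0.08 rad of square to the dock, at rest (under 10 mm/s); the three bystanders within 15 mm of where they were (x of roller_center in the frame of seat between -0.004 and 0.004 m and y of roller_center in the frame of seat between -0.008 and 0.008 m and z of roller_center in the frame of seat between -0.004 and 0.004 m and angle between the y axis of roller_center and the y axis of dock, either way round below 0.08 rad and linear speed of roller below 0.01 m/s and distance of each of angle_block, rubbing_stone, paste_tin from where it was at the start of the episode below 0.015 m); the robot touches nothing.
It fails at once if the roller runs free or rolls back on the ramp (over 0.12 m/s with no finger on it) (x of roller_center in the frame of dock between -0.088 and 0.012 m and contact force between the fingers and roller below 0.01 N and linear speed of roller above 0.12 m/s).
It fails at once if the roller is lifted off the bench, ramp or dock (height (world z) of roller_center above 0.054 m or (x of roller_center in the frame of dock below -0.035 m and height (world z) of roller_center above 0.046 m) or (x of roller_center in the frame of dock below -0.09 m and height (world z) of roller_center above 0.038 m)).
It fails at once if a bystander is moved more than 15 mm (distance of any of angle_block, rubbing_stone, paste_tin from where it was at the start of the episode above 0.015 m).
It fails at once if the roller is gripped between the fingers (contact force between the fingers and roller above 0.1 N and (distance between the grasp point and roller_center below 0.028 m or (horizontal distance between the grasp point and roller_center below 0.02 m and distance between the grasp point and roller_center below 0.042 m))).
It also fails if it takes over 45 s, if anything falls off the work surface, if the arm or the gripper's body presses on something with over 40 N, if the wrist force passes 120 N, or if a joint passes its speed limit or range.

### The arm

A 6-joint arm with a two-finger parallel gripper is mounted at the origin on the work surface. World frame = base frame: x ahead of the robot, y to its left, z up, the work surface at z = 0. Lengths are in m, angles in rad, forces in N, time in s.
With the tool pointing down it reaches from about 0.35 to 0.95 m from the base axis. Payload 17.4 kg.
Tool frame: the origin (TCP) lies between the finger pads; the fingertips stand 25 mm ahead of it and the grasp point (between the pads) lies 6 mm ahead of it; z points along the fingers, x is the direction in which the jaws open and shut, and the axes are right-handed (so a half turn about z gives the same grasp; the last joint's range is limited). The gripper opens to 93 mm and grips with 3 to 60 N. Pads are 15 mm wide; open, the fingers measure 128 mm over their backs; the gripper's body (75 mm by 188 mm) begins 65 mm behind the grasp point.
Start: joints at [1.235, 0.116, 1.442, -0, 1.584, -0.038], TCP at [0.198, 0.645, 0.244] pointing down, gripper open.
Joint ranges: [-2.83, 2.83], [-0.83, 2.19], [0.07, 2.5], [-1.14, 4.28], [0.01, 3], [-2.97, 2.97]. Speed limits (rad/s): [1.89, 1.89, 2.22, 3.14, 3.14, 3.14].

### API

Orientations are given as a 3x3 rotation matrix whose columns are the frame's x, y, z axes.
In Python, from plant import arm, snapshot, finish_job gives the robot as it stands.
- The arm moves only by the tool play_rows, never from a script. Its argument "moves" is one flat list of numbers, 7 for each row, row after row: the closure, from 0 (fully open) to 1 (shut), then the shift along the tool's x, y, z in units of 150 mm (1.0 is 150 mm), then the turn, a rotation vector about the tool's x, y, z in units of 120 degrees (1.0 is 120 degrees). In form: [gripper, x, y, z, ax, ay, az, gripper, x, y, z, ax, ay, az, ...]. A call has 1 to 20 rows; each row is the pose to reach, as a shift and turn from the pose measured when the call began, along the tool's axes at that moment; what a row does not reach only later rows make up. A row lasts 1/12 s, in which the tool goes at most 41.7 mm and 7.16 degrees, less where a joint would pass 70% of its speed; a pose out of reach is approached as far as the arm can. A call with a number of a shift or a turn outside -1 to 1 is refused whole. A call with a gripper value outside its range is refused whole. The fingers move at their own pace and stop on an object; "grip_force" is the grip in N (left out, the last holds). Time passes only in rows, so rows that repeat a pose let the fingers close. It gives the time, the measured TCP pose, the force and the opening at its end, in the units of the state.
- arm.get_obs(): the state, without advancing time (a new reading comes with each control period).
- snapshot(name): name is "scene" or "side" or "wrist"; returns a dict with "img" (480x640x3 uint8, red, green, blue), "range_z" (480x640 float32, m along the optical axis (not along the pixel's ray), 0 where there is no reading), "mtx" (3x3 intrinsics, pixels), "eye" and "rotation" of the camera in the world. Camera axes: x right, y up, looking along -z (the intrinsics and any distortion apply to the point x, -y, -z); pixel columns grow to the right and rows downward; lengths in m; the calibration is good to about 2 mm. A picture is of the moment at which its call begins.
- finish_job(): hands the job in, once; it reports no verdict.
The state is a dict: "clock": time; "qpos": joint angles; "qd": joint speeds; "effort": joint torques, N m; "position": TCP position; "tool_rot": TCP orientation; "contact_force": force on the tool from outside, world axes, zero at the start; "moment": the same for the moment, N m; "gripper_width": finger opening in m.
Only numpy, scipy, OpenCV 4.12 (cv2) and the standard library are available. Lean on these libraries where they do the work, as an engineer would, in place of code of your own. Each camera call takes 0.05 s, during which the arm holds its last target. There are 200 camera calls.

## Working session

There is one attempt and no reset: what is moved stays moved. The work goes in short steps, Python scripts to look and compute and a tool call to move; the robot and the scene stay as the last step left them, time stands still between calls to the robot, and variables do not carry over. Pictures are saved under pics/ and viewed, about 8 in all and at most 12, crops included, and the job is handed in when it is done.

Besides the shell and the picture viewer there is one more tool, called after ">>>" in YAML: its name, and indented under it one key for each argument. play_rows: Moves the arm, as the interface text tells. Its arguments: {"type":"object","properties":{"moves":{"type":"array"},"grip_force":{"type":"number"}},"required":["moves"]}

```bash
mkdir -p pics
cat > h.py <<'E'
import numpy as np, cv2
from plant import arm, snapshot, finish_job
def cloud(s):
    v,u=np.mgrid[0:480,0:640]; K=np.array(s["mtx"]); z=s["range_z"]
    p=np.stack([(u-K[0,2])/K[0,0]*z,-(v-K[1,2])/K[1,1]*z,-z],-1)
    return p@np.array(s["rotation"]).T+np.array(s["eye"])
E
python3 - <<'E'
from h import *
a=[]
for n in ["scene","side"]:
    s=snapshot(n); np.savez(n+".npz",**s); cv2.imwrite(f"pics/{n}0.png",s["img"][...,::-1]); print(n,s["eye"],s["rotation"],s["mtx"])
o=arm.get_obs();print(o)
E
```

```text
scene [0.96763977 0.48606191 0.69524856] [[-0.720606   -0.50796508  0.47190939]
 [ 0.69328883 -0.51924748  0.49973259]
 [-0.00880894  0.68727981  0.72633936]] [[550.97396399   0.         329.18549527]
 [  0.         550.97396399 244.00562262]
 [  0.           0.           1.        ]]
side [ 0.4136333  -0.73611328  0.52697793] [[ 0.97613383  0.1225921  -0.17925935]
 [-0.21633611  0.47665195 -0.85205728]
 [-0.01901117  0.87050221  0.4917972 ]] [[564.86289212   0.         315.74339395]
 [  0.         564.86289212 240.40190385]
 [  0.           0.           1.        ]]
{'clock': 0.1, 'qpos': array([ 1.23520275e+00,  1.16437052e-01,  1.44217455e+00,  1.83844577e-05,
        1.58398448e+00, -3.78142116e-02]), 'qd': array([ 3.29546366e-03, -1.92763216e-03, -2.75682336e-03, -9.47543805e-04,
       -1.64603568e-03,  7.18656525e-05]), 'effort': array([ 2.48665900e-03, -7.22895741e+01, -6.23865938e+01,  7.81322457e-02,
        2.26178253e-02, -7.70141514e-05]), 'position': array([0.19800866, 0.64515241, 0.24299449]), 'tool_rot': array([[ 2.93397627e-01,  9.55990435e-01, -3.47813437e-04],
       [ 9.55989973e-01, -2.93397828e-01, -9.41390385e-04],
       [-1.00200791e-03, -5.63044532e-05, -9.99999496e-01]]), 'contact_force': array([0.09811356, 0.27501988, 0.3596199 ]), 'moment': array([ 0.01516405,  0.01452073, -0.01261246]), 'gripper_width': 0.09286348598378298}
```

View pics/scene0.png

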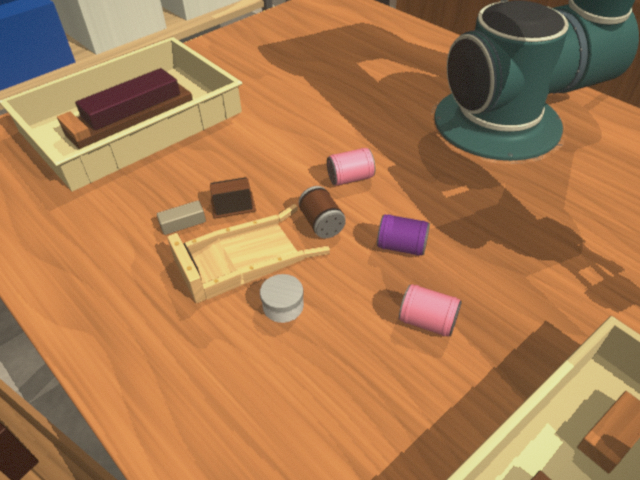

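View pics/side0.png

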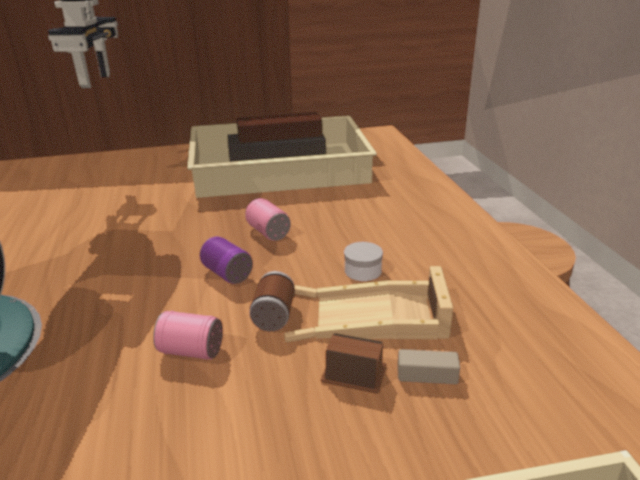

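The roller is the brown barrel (scene 322,211; side 272,300). The dock lies beyond it, with the stop at scene (185,268) and side (440,300). The tin, block and stone are beside it, and the pink and purple cylinders are look-alikes. Next I make a top-down map from both depth images.

```bash
cat > m.py <<'E'
from h import *
ims=[];P=[];C=[]
for n in ["scene","side"]:
    s=dict(np.load(n+".npz")); c=cloud(s); ok=(s["range_z"]>0)
    K=s["mtx"]; 
    r={"scene":(322,211),"side":(272,300)}[n]; print(n,"roller px pt",c[r[1],r[0]])
    p=c[ok]; col=s["img"][ok]; k=(p[:,2]>-.01)&(p[:,2]<.08)&(p[:,0]>.25)&(p[:,0]<.85)&(p[:,1]>-.25)&(p[:,1]<.35)
    P.append(p[k]);C.append(col[k])
    b=P[-1][:,2]; print("bench z med",np.median(b[abs(b)<.01]))
P=np.vstack(P);C=np.vstack(C); np.savez("pc.npz",P=P,C=C)
im=np.zeros((600,600,3),np.uint8); o=np.argsort(P[:,2]); 
for p,c in zip(P[o],C[o]):
    if p[2]<.008:c=c//3
    u=int((p[0]-.25)*1000);v=int((.35-p[1])*1000); im[v:v+3,u:u+3]=c[::-1]
cv2.imwrite("pics/top.png",im)
E
python3 m.py
```

```text
scene roller px pt [ 0.50952397 -0.01567611  0.05859234]
bench z med 0.00014784485803465142
side roller px pt [ 0.48669252 -0.07702704  0.05820382]
bench z med -0.0003910157798565628
```

View pics/top.png

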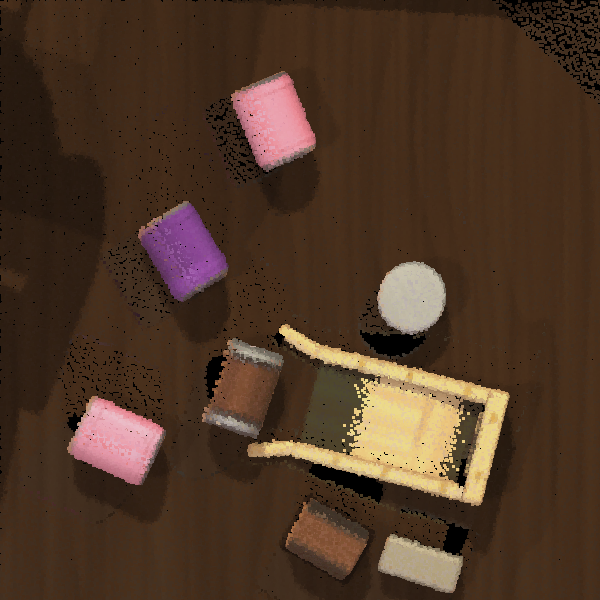

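The map is clean: roller centred near (243,388), dock running to the right and slightly down to its stop at (487,447), look-alikes at left. Next I fit both.

```bash
cat > f.py <<'E'
from h import *
d=np.load("pc.npz");P=d["P"];C=d["C"]
u=(P[:,0]-.25)*1000;v=(.35-P[:,1])*1000
hsv=cv2.cvtColor(C[None],cv2.COLOR_RGB2HSV)[0]
def rect(k):
    r=cv2.minAreaRect(P[k][:,:2].astype(np.float32)*1000); return r
# stop top
k=(P[:,2]>.05)&(u>440)&(u<530)&(v>370)&(v<520); r=rect(k); print("stop",k.sum(),r,np.median(P[k][:,2]))
b=cv2.boxPoints(r); 
# cheeks top
k=(P[:,2]>.009)&(P[:,2]<.032)&(u>320)&(u<470)&(hsv[:,1]>50)
th=[]
S=np.array(r[0])/1000
e=max(((b[i]-b[(i+1)%4]) for i in range(4)),key=np.linalg.norm); e/=np.linalg.norm(e); e*=np.sign(e[1]); ang=np.arctan2(-e[0],e[1]);print("stop yaw",-0+np.arctan2(e[1],e[0])-np.pi/2)
yaw=np.arctan2(e[1],e[0])-np.pi/2
for it in range(3):
    R=np.array([[np.cos(yaw),-np.sin(yaw)],[np.sin(yaw),np.cos(yaw)]])
    q=(P[:,:2]-S)@R
    sl=[];off=[]
    for sg in (1,-1):
        m=(abs(q[:,1]*sg-.050)<.010)&(q[:,0]>-.15)&(q[:,0]<-.02)
        x=q[m];z=P[m][:,2]
        # top surface of cheek: height law
        xd=x[:,0]+.089; h=np.where(xd<.02,(xd+.09)*np.tan(np.radians(8))+.012,.027)
        t=abs(z-h)<.003
        bx=np.arange(-.15,-.02,.005);cx=[];cy=[]
        for a in bx:
            g=t&(x[:,0]>=a)&(x[:,0]<a+.005)
            if g.sum()>8: cx.append(a+.0025);cy.append((x[g][:,1].min()+x[g][:,1].max())/2)
        f=np.polyfit(cx,cy,1);sl.append(f[0]);off.append(np.polyval(f,-.08))
    print("cheeks",sl,off); yaw+=np.arctan(np.mean(sl))
R=np.array([[np.cos(yaw),-np.sin(yaw)],[np.sin(yaw),np.cos(yaw)]])
q=(P[:,:2]-S)@R; m=(P[:,2]>.05)&(abs(q[:,0])<.03)&(abs(q[:,1])<.08); print("stop x ext",np.percentile(q[m],[1,99],axis=0))
xc=np.percentile(q[m][:,0],[1,99]).mean()
D=S+R@np.array([xc-.089,np.mean(off)]); print("dock",D,yaw)
k=(P[:,2]>.03)&(u>190)&(u<295)&(v>325)&(v<450); r=rect(k); print("roller",k.sum(),r,P[k][:,2].max())
k=(P[:,2]>.045)&(u>190)&(u<295)&(v>325)&(v<450)
pts=P[k][:,:2]; c,_,vt=np.linalg.svd(pts-pts.mean(0),full_matrices=False)
rc=np.array(r[0])/1000; print("rect in dock",(rc-D)@R,"mean",(pts.mean(0)-D)@R,"axis",vt[0],"rel yaw", (np.arctan2(vt[0][1],vt[0][0])-np.pi/2-yaw+np.pi/2)%np.pi-np.pi/2)
E
python3 f.py
```

```text
stop 1338 ((732.3579711914062, -96.44645690917969), (115.74303436279297, 22.53406524658203), 75.29743957519531) 0.0554279482803543
stop yaw -0.25660825
cheeks [np.float64(-0.0006906102496951551), np.float64(0.01037885187877628)] [np.float64(0.05046710161618113), np.float64(-0.049276519428260224)]
cheeks [np.float64(-0.0059946162937056825), np.float64(0.005394127980987419)] [np.float64(0.05082129209626974), np.float64(-0.048893592497350896)]
cheeks [np.float64(-0.005691273536746551), np.float64(0.00565388694714037)] [np.float64(0.05079741150004162), np.float64(-0.048901197909427006)]
stop x ext [[-0.010769   -0.05477161]
 [ 0.01095035  0.05610656]]
dock [ 0.64649511 -0.07335239] -0.25208310227393815
roller 2952 ((491.98779296875, -37.7464714050293), (87.40245819091797, 58.39653778076172), 70.99535369873047) 0.061953474664745545
rect in dock [-0.158505   -0.00405689] mean [-0.15600092 -0.00572891] axis [0.33795396 0.94116264] rel yaw -0.09265899479471207
```

Dock fit: origin (0.6465, −0.0734), yaw −0.252. The roller is at dock x −0.158, y −0.005, turned −0.08 rad. The stop measures 22 × 111 mm at 55 mm height and the roller top is at 61 mm, all as given. I'll push with the fingers half closed, jaws along dock y and fingertips behind the roller. The transfer goes at height first.

>>> play_rows:
  moves: [0.57, -0.13, 0.1, 0, 0, 0, 0, 0.57, -0.27, 0.2, 0, 0, 0, 0, 0.57, -0.4, 0.31, 0, 0, 0, 0, 0.57, -0.54, 0.41, 0, 0, 0, 0, 0.57, -0.67, 0.51, 0, 0, 0, 0, 0.57, -0.81, 0.62, 0, 0, 0, 0, 0.57, -0.94, 0.72, 0, 0, 0, 0, 0.57, -0.94, 0.72, 0, 0, 0, 0]

```text
clock: 0.77
position: [0.2609, 0.4759, 0.2433]
tool_rot: [[0.295, 0.955, 0.0], [0.955, -0.295, -0.001], [-0.001, 0.001, -1.0]]
contact_force: [-0.8, 0.8, 0.1]
gripper_width: 0.0446
```

>>> play_rows:
  moves: [0.57, -0.13, 0.1, 0, 0, 0, 0, 0.57, -0.27, 0.2, 0, 0, 0, 0, 0.57, -0.4, 0.31, 0, 0, 0, 0, 0.57, -0.54, 0.41, 0, 0, 0, 0, 0.57, -0.67, 0.51, 0, 0, 0, 0, 0.57, -0.81, 0.62, 0, 0, 0, 0, 0.57, -0.94, 0.72, 0, 0, 0, 0, 0.57, -0.94, 0.72, 0, 0, 0, 0]

```text
clock: 1.43
position: [0.3234, 0.3069, 0.2436]
tool_rot: [[0.297, 0.955, 0.001], [0.955, -0.297, -0.002], [-0.001, 0.001, -1.0]]
contact_force: [-0.6, -0.4, -0.6]
gripper_width: 0.0398
```

>>> play_rows:
  moves: [0.57, -0.13, 0.1, 0, 0, 0, 0, 0.57, -0.27, 0.2, 0, 0, 0, 0, 0.57, -0.4, 0.31, 0, 0, 0, 0, 0.57, -0.54, 0.41, 0, 0, 0, 0, 0.57, -0.67, 0.51, 0, 0, 0, 0, 0.57, -0.81, 0.62, 0, 0, 0, 0, 0.57, -0.94, 0.72, 0, 0, 0, 0, 0.57, -0.94, 0.72, 0, 0, 0, 0]

```text
clock: 2.1
position: [0.3857, 0.138, 0.2439]
tool_rot: [[0.299, 0.954, 0.001], [0.954, -0.299, -0.002], [-0.002, 0.002, -1.0]]
contact_force: [0.0, -0.0, -0.2]
gripper_width: 0.0399
```

>>> play_rows:
  moves: [0.57, -0.15, 0.12, 0.1, 0, 0, -0.006, 0.57, -0.3, 0.23, 0.2, 0, 0, -0.012, 0.57, -0.45, 0.35, 0.3, 0, 0, -0.018, 0.57, -0.6, 0.47, 0.4, 0, 0, -0.025, 0.57, -0.75, 0.58, 0.5, 0, 0, -0.025, 0.57, -0.89, 0.7, 0.6, 0, 0, -0.025, 0.57, -0.89, 0.7, 0.6, 0, 0, -0.025, 0.57, -0.89, 0.7, 0.6, 0, 0, -0.025]

```text
clock: 2.77
position: [0.446, -0.0211, 0.1534]
tool_rot: [[0.251, 0.968, -0.001], [0.968, -0.251, -0.002], [-0.002, -0.001, -1.0]]
contact_force: [1.0, -0.6, 0.9]
gripper_width: 0.0401
```

```bash
cat >> h.py <<'E'
D=np.array([.6465,-.0734]);Y=-.252;R=np.array([[np.cos(Y),-np.sin(Y)],[np.sin(Y),np.cos(Y)]])
def tcp():
    o=arm.get_obs();p=o["position"];T=o["tool_rot"]
    print("t",round(o["clock"],2),"tcp dock",np.round((p[:2]-D)@R,4),"z",round(p[2],4),"toolx yaw err",round(np.arctan2(T[1,0],T[0,0])-np.pi/2-Y,4),"tilt",T[:2,2].round(4),"F",o["contact_force"].round(2))
E
python3 - <<'E'
from h import *
tcp(); s=snapshot("wrist"); cv2.imwrite("pics/w1.png",s["img"][...,::-1])
E
```

```text
t 2.77 tcp dock [-0.2072  0.0006] z 0.1534 toolx yaw err -0.0016 tilt [-0.0012 -0.0018] F [ 0.96 -0.56  0.87]
```

View pics/w1.png

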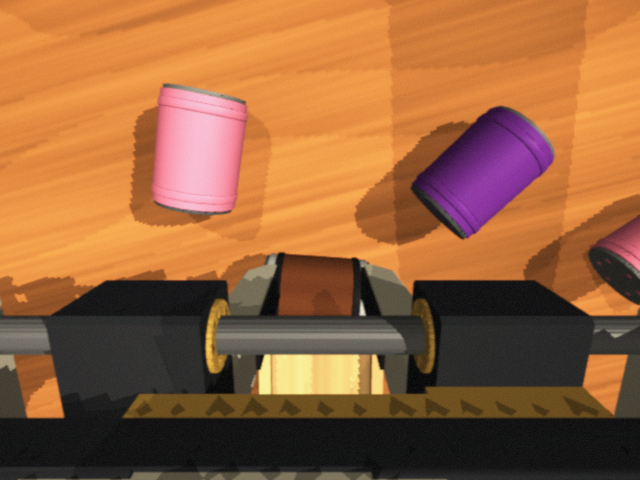

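The wrist view shows the roller (320,285) between the finger tips, with the dock beyond it (bottom) and the look-alikes clear behind. The clearances work out, so I back off 3 mm and descend.

>>> play_rows:
  moves: [0.57, 0, -0.02, 0.1, 0, 0, 0, 0.57, 0, -0.02, 0.2, 0, 0, 0, 0.57, 0, -0.02, 0.3, 0, 0, 0, 0.57, 0, -0.02, 0.4, 0, 0, 0, 0.57, -0.02, -0.02, 0.5, 0, 0, 0, 0.57, -0.02, -0.02, 0.6, 0, 0, 0, 0.57, -0.02, -0.02, 0.68, 0, 0, 0, 0.57, -0.02, -0.02, 0.73, 0, 0, 0, 0.57, -0.02, -0.02, 0.73, 0, 0, 0]

```text
clock: 3.57
position: [0.4417, -0.0221, 0.0433]
tool_rot: [[0.249, 0.969, -0.002], [0.969, -0.249, -0.002], [-0.002, -0.001, -1.0]]
contact_force: [-0.4, 0.7, -1.1]
gripper_width: 0.0401
```

Run:
```python
from h import *
tcp(); s=snapshot("side"); i=s["img"][200:400,180:480,::-1]; j=snapshot("scene")["img"][130:330,150:450,::-1]
cv2.imwrite("pics/s2.png",np.hstack([cv2.resize(i,None,fx=1.3,fy=1.3),cv2.resize(j,None,fx=1.3,fy=1.3)]))
```

```text
t 3.57 tcp dock [-0.2112 -0.0014] z 0.0433 toolx yaw err 0.0005 tilt [-0.0016 -0.0016] F [-0.38  0.69 -1.06]
```

View pics/s2.png

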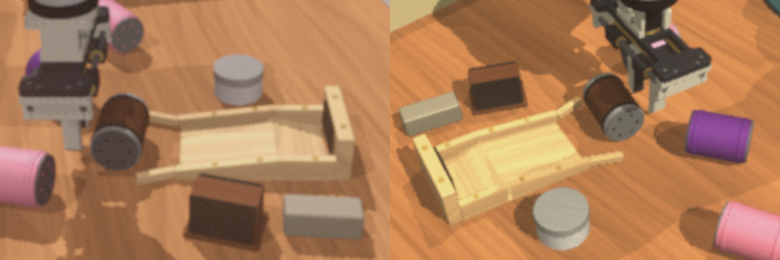

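The fingertips stand behind the roller (side crop 72,135) with a small gap, and nothing else is touched. Now the push, at about 36 mm/s.

>>> play_rows:
  moves: [0.57, 0, 0.02, 0, 0, 0, 0, 0.57, 0, 0.04, 0, 0, 0, 0, 0.57, 0, 0.06, 0, 0, 0, 0, 0.57, 0, 0.08, 0, 0, 0, 0, 0.57, 0, 0.1, 0, 0, 0, 0, 0.57, 0, 0.12, 0, 0, 0, 0, 0.57, 0, 0.14, 0, 0, 0, 0, 0.57, 0, 0.16, 0, 0, 0, 0, 0.57, 0, 0.18, 0, 0, 0, 0, 0.57, 0, 0.2, 0, 0, 0, 0, 0.57, 0, 0.22, 0, 0, 0, 0, 0.57, 0, 0.24, 0, 0, 0, 0, 0.57, 0, 0.26, 0, 0, 0, 0, 0.57, 0, 0.28, 0, 0, 0, 0, 0.57, 0, 0.3, 0, 0, 0, 0, 0.57, 0, 0.32, 0, 0, 0, 0, 0.57, 0, 0.34, 0, 0, 0, 0, 0.57, 0, 0.36, 0, 0, 0, 0, 0.57, 0, 0.38, 0, 0, 0, 0, 0.57, 0, 0.4, 0, 0, 0, 0]

```text
clock: 5.33
position: [0.501, -0.0375, 0.0451]
tool_rot: [[0.249, 0.968, 0.0], [0.968, -0.249, -0.002], [-0.002, 0.001, -1.0]]
contact_force: [-1.2, -0.5, 0.2]
gripper_width: 0.0395
```

```bash
cat >> h.py <<'E'
def roller():
    out=[]
    for n in ("scene","side"):
        s=snapshot(n);c=cloud(s);h=cv2.cvtColor(s["img"],cv2.COLOR_RGB2HSV)
        q=(c[...,:2]-D)@R; z=c[...,2]
        m=(s["range_z"]>0)&(abs(q[...,1])<.06)&(q[...,0]>-.21)&(q[...,0]<.075)&(z>.038)&(z<.085)&(h[...,2]<110)&(h[...,1]>90)
        k=(cv2.connectedComponentsWithStats(m.astype(np.uint8)))
        i=1+np.argmax(k[2][1:,4]); g=k[1]==i; a=q[g];zz=z[g]
        t=zz>np.percentile(zz,97)-.006
        r=cv2.minAreaRect((a*1000).astype(np.float32))
        print(n,g.sum(),"x %.4f y %.4f ztop %.4f"%(a[t][:,0].mean(),np.percentile(a[:,1],[2,98]).mean(),np.percentile(zz,97)),"rect",np.round(r[0],1),np.round(r[1],1),round(r[2],1))
E
python3 -c "
from h import *
tcp();roller()"
```

```text
t 5.33 tcp dock [-0.1499 -0.0015] z 0.0451 toolx yaw err 0.0002 tilt [ 0.0004 -0.0019] F [-1.22 -0.54  0.23]
scene 742 x -0.1089 y -0.0043 ztop 0.0606 rect [-108.6   -5.7] [65.4 54.2] 89.8
side 640 x -0.1066 y -0.0053 ztop 0.0593 rect [-108.5   -5.2] [54.9 61.7] 0.1
```

Roller now square, at x −0.11, y −0.005. Next stretch goes onto the ramp, with the fingers rising along.

>>> play_rows:
  moves: [0.57, 0, 0.02, 0, 0, 0, 0, 0.57, 0, 0.04, 0, 0, 0, 0, 0.57, 0, 0.06, 0, 0, 0, 0, 0.57, 0, 0.08, 0, 0, 0, 0, 0.57, 0, 0.1, 0, 0, 0, 0, 0.57, 0, 0.12, 0, 0, 0, 0, 0.57, 0, 0.14, -0.002, 0, 0, 0, 0.57, 0, 0.16, -0.005, 0, 0, 0, 0.57, 0, 0.18, -0.007, 0, 0, 0, 0.57, 0, 0.2, -0.01, 0, 0, 0, 0.57, 0, 0.22, -0.012, 0, 0, 0, 0.57, 0, 0.24, -0.015, 0, 0, 0, 0.57, 0, 0.26, -0.018, 0, 0, 0, 0.57, 0, 0.28, -0.02, 0, 0, 0, 0.57, 0, 0.3, -0.023, 0, 0, 0, 0.57, 0, 0.32, -0.026, 0, 0, 0, 0.57, 0, 0.34, -0.029, 0, 0, 0, 0.57, 0, 0.36, -0.031, 0, 0, 0, 0.57, 0, 0.38, -0.034, 0, 0, 0, 0.57, 0, 0.4, -0.037, 0, 0, 0]

```text
clock: 7.1
position: [0.5595, -0.0526, 0.0508]
tool_rot: [[0.249, 0.968, 0.001], [0.968, -0.249, -0.002], [-0.002, 0.001, -1.0]]
contact_force: [-1.7, 0.3, 1.9]
gripper_width: 0.0401
```

```bash
python3 -c "
from h import *
tcp();roller()"
```

```text
t 7.1 tcp dock [-0.0894 -0.0015] z 0.0508 toolx yaw err 0.0 tilt [ 0.0007 -0.0019] F [-1.72  0.27  1.91]
scene 834 x -0.0486 y -0.0048 ztop 0.0662 rect [-48.   -3.5] [64.3 56.7] 88.9
side 526 x -0.0448 y -0.0058 ztop 0.0656 rect [-48.2  -5.5] [60.3 56. ] 90.0
```

On the ramp, still square (x ≈ −0.048, top at 66 mm as expected). I continue towards the crest.

>>> play_rows:
  moves: [0.57, 0, 0.02, -0.003, 0, 0, 0, 0.57, 0, 0.04, -0.006, 0, 0, 0, 0.57, 0, 0.06, -0.009, 0, 0, 0, 0.57, 0, 0.08, -0.011, 0, 0, 0, 0.57, 0, 0.1, -0.014, 0, 0, 0, 0.57, 0, 0.12, -0.017, 0, 0, 0, 0.57, 0, 0.14, -0.02, 0, 0, 0, 0.57, 0, 0.16, -0.022, 0, 0, 0, 0.57, 0, 0.18, -0.025, 0, 0, 0, 0.57, 0, 0.2, -0.028, 0, 0, 0, 0.57, 0, 0.22, -0.031, 0, 0, 0, 0.57, 0, 0.24, -0.034, 0, 0, 0, 0.57, 0, 0.26, -0.036, 0, 0, 0, 0.57, 0, 0.28, -0.039, 0, 0, 0, 0.57, 0, 0.3, -0.042, 0, 0, 0, 0.57, 0, 0.32, -0.045, 0, 0, 0, 0.57, 0, 0.34, -0.048, 0, 0, 0, 0.57, 0, 0.36, -0.05, 0, 0, 0, 0.57, 0, 0.38, -0.053, 0, 0, 0, 0.57, 0, 0.4, -0.056, 0, 0, 0]

```text
clock: 8.87
position: [0.6181, -0.0677, 0.0594]
tool_rot: [[0.249, 0.968, 0.001], [0.968, -0.249, -0.002], [-0.002, 0.002, -1.0]]
contact_force: [-3.0, 0.9, 1.6]
gripper_width: 0.04
```

```bash
python3 -c "
from h import *
tcp();roller()"
```

```text
t 8.87 tcp dock [-0.0289 -0.0015] z 0.0594 toolx yaw err -0.0 tilt [ 0.0011 -0.0021] F [-3.04  0.9   1.59]
scene 859 x 0.0112 y -0.0047 ztop 0.0746 rect [12.5 -6.1] [55.5 64.9] 0.3
side 421 x 0.0157 y -0.0062 ztop 0.0735 rect [10.8 -5.4] [55.6 59.5] 0.6
```

>>> play_rows:
  moves: [0.57, 0, 0.015, -0.002, 0, 0, 0, 0.57, 0, 0.03, -0.002, 0, 0, 0, 0.57, 0, 0.045, -0.002, 0, 0, 0, 0.57, 0, 0.06, -0.002, 0, 0, 0, 0.57, 0, 0.075, -0.002, 0, 0, 0, 0.57, 0, 0.09, -0.002, 0, 0, 0, 0.57, 0, 0.105, 0, 0, 0, 0, 0.57, 0, 0.12, 0, 0, 0, 0, 0.57, 0, 0.135, 0, 0, 0, 0, 0.57, 0, 0.15, 0, 0, 0, 0, 0.57, 0, 0.165, 0, 0, 0, 0, 0.57, 0, 0.18, 0, 0, 0, 0, 0.57, 0, 0.18, 0, 0, 0, 0, 0.57, 0, 0.18, 0, 0, 0, 0]

```text
clock: 10.13
position: [0.6445, -0.0745, 0.0594]
tool_rot: [[0.249, 0.968, 0.002], [0.968, -0.249, -0.002], [-0.002, 0.002, -1.0]]
contact_force: [-0.5, -0.0, -1.0]
gripper_width: 0.04
```

Run:
```python
from h import *
tcp();roller()
s=snapshot("side"); i=s["img"][200:400,180:480,::-1]; j=snapshot("scene")["img"][130:330,150:450,::-1]
cv2.imwrite("pics/s3.png",np.hstack([cv2.resize(i,None,fx=1.3,fy=1.3),cv2.resize(j,None,fx=1.3,fy=1.3)]))
```

```text
t 10.13 tcp dock [-0.0017 -0.0015] z 0.0594 toolx yaw err -0.0 tilt [ 0.0015 -0.0022] F [-0.47 -0.01 -1.04]
scene 849 x 0.0486 y -0.0045 ztop 0.0704 rect [47.1 -5.3] [64.9 55.8] 90.0
side 562 x 0.0511 y -0.0059 ztop 0.0693 rect [46.9 -5.2] [55.9 62.5] 0.5
```

View pics/s3.png

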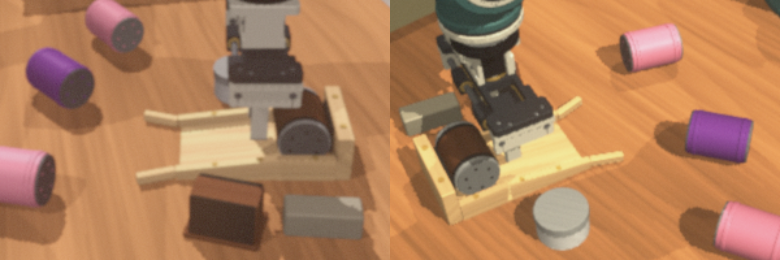

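The roller is home: x 0.048, centre height 0.040, y −5 mm, square against the stop pad, fingers clear. Retreat backwards, then up.

>>> play_rows:
  moves: [0.57, 0, -0.04, 0, 0, 0, 0, 0.57, 0, -0.08, 0, 0, 0, 0, 0.57, 0, -0.13, 0, 0, 0, 0, 0.57, 0, -0.18, -0.05, 0, 0, 0, 0.57, 0, -0.2, -0.15, 0, 0, 0, 0.57, 0, -0.2, -0.3, 0, 0, 0, 0.57, 0, -0.2, -0.45, 0, 0, 0, 0.57, 0, -0.2, -0.6, 0, 0, 0, 0.57, 0, -0.2, -0.75, 0, 0, 0, 0.57, 0, -0.2, -0.9, 0, 0, 0, 0.57, 0, -0.2, -0.9, 0, 0, 0, 0.57, 0, -0.2, -0.9, 0, 0, 0]

```text
clock: 11.33
position: [0.6154, -0.0667, 0.1972]
tool_rot: [[0.249, 0.968, 0.005], [0.968, -0.249, -0.003], [-0.001, 0.006, -1.0]]
contact_force: [0.9, 0.2, -0.6]
gripper_width: 0.0403
```

Run:
```python
from h import *
tcp();roller()
for n in ("scene","side"):
    s=snapshot(n);a=np.load(n+".npz");c=cloud(s);q=(c[...,:2]-D)@R
    d=(abs(s["img"].astype(int)-a["img"]).max(2)>60)
    for nm,(u,v) in dict(block=(.577,-.19),stone=(.671,-.213),tin=(.661,.052)).items():
        m=np.hypot(c[...,0]-u,c[...,1]-v)<.03; m&=c[...,2]>.02
        c0=cloud(a); m0=(np.hypot(c0[...,0]-u,c0[...,1]-v)<.06)&(c0[...,2]>.02);m1=(np.hypot(c[...,0]-u,c[...,1]-v)<.06)&(c[...,2]>.02)
        print(n,nm,"px",m.sum(),"changed",(m&d).sum())
```

```text
t 11.33 tcp dock [-0.0318 -0.0012] z 0.1972 toolx yaw err -0.0 tilt [ 0.0053 -0.0027] F [ 0.91  0.15 -0.62]
scene 372 x 0.0555 y -0.0039 ztop 0.0701 rect [49.  -3.2] [51.8 59.3] 0.1
side 162 x 0.0574 y -0.0042 ztop 0.0689 rect [58.2 -4.7] [60.  34.8] 87.5
scene block px 716 changed 0
scene stone px 504 changed 4
scene tin px 953 changed 0
side block px 1467 changed 0
side stone px 908 changed 0
side tin px 575 changed 0
```

```bash
python3 -c "
from h import *
finish_job()"
```

```text
the job is handed in; nothing more can be done
```

The sharpener is in the seat against the back stop, and I handed the job in at about 11 s of the 45 s allowed. I pushed it from behind with two fingertips held 40 mm apart, at about 36 mm/s up the ramp and slower over the crest. I then backed the fingers off and raised them clear. No verdict was reported.

**Seat position:** before the fingers left, the roller's centre measured x ≈ 47–51 mm (seat 48), height ≈ 40 mm, y ≈ −5 mm and square to the dock. The sideways offset is inside the 8 mm limit.

**On the ramp:** the three stops on the way up gave positions and heights that fit the roller staying on the fingers. I did not measure its speed continuously.

**After the retreat:** the height was unchanged. The x readings disagreed (49–58 mm), probably because the raised gripper hid much of the roller; fewer than half as many roller pixels were visible. I did not take another view to confirm.

**Bystanders:** the block, stone and tin look unmoved in both cameras. Only 4 of the stone's 504 pixels changed in one view, and none elsewhere.

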